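# Level the block on the tilting fixture and hold the hardness probe on its test mark

### The arm

A 6-joint arm with a two-finger parallel gripper is mounted at the origin on the work surface. World frame = base frame: x ahead of the robot, y to its left, z up, the work surface at z = 0. Lengths are in m, angles in degrees, forces in N, time in s.
With the tool pointing down it reaches from about 0.3 to 0.775 m from the base axis. Payload 14.6 kg.
Tool frame: the origin (TCP) lies at the very end of the fingers, on their centre line; the grasp point (between the pads) lies 19 mm behind it; z points along the fingers, y is the direction in which the jaws open and shut (so a half turn about z gives the same grasp; the last joint's range is limited). The gripper opens to 94 mm and grips with 3 to 60 N. Pads are 16 mm wide; open, the fingers measure 119 mm over their backs; the gripper's body (75 mm by 177 mm) begins 78 mm behind the grasp point.
Start: joints at [-73.029, 17.183, 87.147, -0, 75.671, -3.816], TCP at [0.195, -0.514, 0.205] pointing down, gripper open.
Joint ranges: [-173.82, 173.82], [-45.26, 126.66], [13.44, 144.39], [-59.66, 239.66], [0, 175.72], [-146.38, 146.38]. Speed limits (degrees/s): [127.2, 127.2, 147.25, 180, 180, 180].

### API

Orientations are given as [roll, pitch, yaw] about the fixed x, y, z axes, in that order (R = Rz(yaw) Ry(pitch) Rx(roll)).
In Python, from rig import * gives the robot as it stands.
- The arm moves only by the tool move_arm, never from a script. Its argument "targets" is a list of rows, each a list of 2 entries, a list of its own where there are three numbers: the shift along the tool's x, y, z in cm, then the turn about the tool's z in degrees. In form: [[[dx, dy, dz], twist], ...]. A call has 1 to 5 rows; each row is the pose to reach, as a shift and turn from the pose commanded when the call began, along the tool's axes at that moment; what a row does not reach only later rows make up. A row lasts 1/10 s, in which the tool goes at most 50 mm and 8.59 degrees, less where a joint would pass 70% of its speed; a pose out of reach is approached as far as the arm can. A call with a gripper value outside its range is refused whole. "claw" is the closure, from 0 (fully open) to 1 (shut), set as the call begins (left out, the last holds). The fingers move at their own pace and stop on an object; "squeeze" is the grip in N (left out, the last holds). Time passes only in rows, so rows that repeat a pose let the fingers close. It gives the time, the measured TCP pose, the force and the opening at its end, in the units of the state.
- observe(): the state, without advancing time (a new reading comes with each control period).
- capture(name): name is "scene" or "top" or "wrist"; returns the picture (400x640x3 uint8, red, green, blue); there is no depth.
- camera_model(name): a dict with "fx", "fy", "cx", "cy" (pixels), "dist_coeffs" ([k1, k2, p1, p2, k3] as OpenCV has them; the pictures are not rectified), "R" (3x3) and "t" (3): a world point X has camera coordinates R X + t. Camera axes: x right, y down, z forward; pixel columns grow to the right and rows downward; lengths in m; the calibration is good to about 2 mm. A picture is of the moment at which its call begins: read the wrist's pose just before it. camera_model takes no time and is no camera call; for the wrist camera it gives the pose at the moment of the call.
- job_done(): hands the job in, once; it reports no verdict.
The state is a dict: "time": time; "joints": joint angles; "qvel": joint speeds; "joint_efforts": joint torques, N m; "tool_pos": TCP position; "tool_rot": TCP orientation; "ft_force": force on the tool from outside, world axes, zero at the start; "torque": the same for the moment, N m; "grip_width": finger opening in m.
Only numpy, scipy, OpenCV 4.12 (cv2) and the standard library are available. Lean on these libraries where they do the work, as an engineer would, in place of code of your own. Each camera call takes 0.05 s, during which the arm holds its last target.

### The job

Crank the handwheel of the tilting fixture until the top face of the clamped metal block lies level, then let go of it and lift the blue hardness probe out of its grey holder. Set the probe's brass nose inside the red ring on the block and hold it there for the reading: upright and square to the face, pressed gently so that the spring nose goes about half way in (4 of its 8 mm). Finish while still holding the probe pressed on the mark like this, with the block still level and the other things on the bench left where they are.

Things in the scene. Friction and masses are not known exactly. Their poses are not given: they have to be found in the camera images.
- fixture: grey tilting trunnion fixture, fixed: base 170 mm in x, in y from -200 to +130 mm, 16 mm thick; two uprights, 115 mm high at y = +-97 mm, carry a cradle with a black vise that clamps a metal block; on its -y side a worm gearbox 136 mm high, handwheel on top. Origin: underside, below the cradle's middle; the tilt axis runs along its y axis, 85 mm above the bench
- cradle (a joint): tilt of the cradle and block about the fixture's y axis, rad; 0 = the block's top face is level; positive = the face leans to the fixture's +x side. It starts 10 to 24 degrees over and moves only with the handwheel (self-locking worm drive)
- handwheel (a joint): angle of the handwheel, rad, counter-clockwise from above positive; cradle tilt = handwheel / 24 (one turn = 15 degrees); 0 = level, so turn it clockwise from above to bring the block level, 0.65 to 1.6 turns. Range -3.5 to 13. Stiff by about 0.12 Nm (2 to 3 N at the handle) and stays where it is left; it can be turned past level
- wheel_centre (a point): point on the vertical axis of the handwheel (bright metal, 125 mm across, rim at 149 mm above the bench), at the mid-height of its crank handle, 184 mm above the bench
- handle (a point): middle of the handwheel's upright black crank handle: 21 mm across, from 159 to 209 mm above the bench, 52 mm from the wheel's axis; its sleeve spins freely on its pin, so the gripper need not turn with it
- workpiece: metal block, 50 x 60 mm seen from above, clamped in the vise (its top stands 25 mm above the black vise jaws); origin on the tilt axis, 44 mm below the top face
- spot (a point): test mark: centre of the red painted ring (18 mm inside, 22 mm outside diameter) on the block's top face; z is the face's normal. 129 mm above the bench when level
- probe: blue hand-held hardness probe, 178 mm long, about 0.26 kg, standing nose down in the holder; origin on its axis at the tip of the free nose, z up along the probe. Going up: brass nose 6 mm across; steel barrel 18 mm across from 12 to 60 mm; black collar 34 mm across from 60 to 68 mm, resting on the holder's top; round grip 24 mm across from 68 to 178 mm (black cap on top)
- nose_tip (a point): tip of the probe's brass spring nose (moves in with it)
- nose (a joint): how far the spring nose is pushed in, m: 0 = out, 0.008 = fully in. Spring: 2 N to start, 4.9 N at 4 mm, 7.7 N fully in, hard beyond that
- holder: grey plastic probe holder fixed to the bench, 80 x 80 mm, 75 mm high, with an upright 23 mm hole in the middle; the probe's nose hangs 15 mm above the bench; origin under its middle. It may stand on either side of the fixture
- ref_block: round steel hardness reference block, 64 mm across, 16 mm high, lying loose; origin under its centre. A bystander
- driver: orange and black cordless driver standing on its battery (115 x 75 mm foot, 205 mm tall); origin under the battery. A bystander
- wrench: steel wrench, 180 mm long, lying on the mat, bystander; origin under its middle
- caliper: digital caliper lying flat, 235 mm long, 13 mm high; bystander; origin under its middle
- oil_bottle: yellow oil bottle with red cap, 54 mm across, 150 mm tall, standing; bystander; origin under its middle
- brush: small brush, 200 mm long, lying on the mat, bystander; origin under its middle
- blank_tray: blue tray, 160 x 200 x 60 mm, with metal blanks; bystander; origin under its middle
Things that resemble listed ones, but are neither listed nor needed, are in the scene too. What is meant by the probe is not orange or turquoise, and is the larger of those in its own colour.

How it is judged (in metres and radians):
On the way, in this order (a step that is already met when the one before it is completed fails the run):
1. the handwheel has been cranked until the block's top face is level, and let go (angle between spot's own z axis and vertical below 0.055 rad and velocity of joint handwheel between -0.3 and 0.3 rad/s and contact force between the fingers and fixture below 0.2 N), for 0.2 s.
2. the probe is lifted clear out of its holder in the gripper, the block still level (angle between spot's own z axis and vertical below 0.055 rad and height (world z) of nose_tip above 0.08 m and contact force between the fingers and probe above 1 N), for 0.2 s.
3. the probe's nose is pressed lightly in the red ring, square to the level face (angle between spot's own z axis and vertical below 0.055 rad and distance between nose_tip and spot below 0.0065 m and value of joint nose between 0.0015 and 0.0068 m and contact force between probe and workpiece between 1.5 and 12 N and angle between the z axis of probe and the z axis of spot, either way round below 0.1 rad and contact force between the fingers and probe above 1 N), for 0.3 s.
At the end, for the whole second after the job is handed in: The block's top face is level within 3 degrees; the gripper holds the probe with its nose tip within 6.5 mm of the centre of the red ring, square to the face within 5.7 degrees, spring nose pressed in 1.5 to 6.8 mm with 1.5 to 12 N on the block, at rest; the robot does not touch the fixture itself (all of step 3 and linear speed of probe below 0.02 m/s and contact force between the arm and fixture below 0.2 N); the arm keeps its last pose, push and grip.
It fails at once if the probe is pressed on the block with more than 20 N (contact force between probe and workpiece above 20 N).
It fails at once if another thing on the bench is shifted by more than 30 mm (distance of any of ref_block, driver, wrench, caliper, oil_bottle, brush, blank_tray from where it was at the start of the episode above 0.03 m).
It also fails if it takes over 64 s, if anything falls off the work surface, if the arm or the gripper's body presses on something with over 40 N, if the wrist force passes 120 N, or if a joint passes its speed limit or range.

## Working session

There is one attempt and no reset: what is moved stays moved. The work goes in short steps, Python scripts to look and compute and a tool call to move; the robot and the scene stay as the last step left them, time stands still between calls to the robot, and variables do not carry over. Pictures are saved under pics/ and viewed, and the job is handed in when it is done.

Besides the shell and the picture viewer there is one more tool, called as name(argument=value, ...) on one line, values as JSON. move_arm: Moves the arm, as the interface text tells. Its arguments: {"type":"object","properties":{"targets":{"type":"array","items":{"type":"array"}},"claw":{"type":"number"},"squeeze":{"type":"number"}},"required":["targets"]}

```bash
ls; mkdir -p pics
python3 - <<'E'
from rig import *
import cv2
print(observe())
for n in ["scene","top","wrist"]:
    m=camera_model(n); print(n,m)
    cv2.imwrite(f"pics/{n}0.png",cv2.cvtColor(capture(n),cv2.COLOR_RGB2BGR))
E
```

```text
pics
{'time': 0.0, 'joints': array([-7.30307474e+01,  1.72155745e+01,  8.71820676e+01,  3.18810621e-03,
        7.56689000e+01, -3.81670480e+00]), 'qvel': array([ 0.04533697,  0.00976279,  0.02793635, -0.08437171, -0.02427531,
        0.03707934]), 'joint_efforts': array([ 4.75519064e-04, -5.31800258e+01, -3.52735448e+01,  7.08381878e-02,
        2.43471900e-02, -7.94763287e-05]), 'tool_pos': array([ 0.19510801, -0.51394334,  0.20487379]), 'tool_rot': array([-1.79933811e+02, -7.51048981e-03,  2.07851621e+01]), 'ft_force': array([ 0.47993114, -0.15007337,  0.42964907]), 'torque': array([ 0.03042325,  0.02771124, -0.01961595]), 'grip_width': 0.09407634556945257}
scene {'fx': 382.7116685953536, 'fy': 382.7116685953536, 'cx': 315.3003920726275, 'cy': 202.53154400891262, 'dist_coeffs': array([0.02241995, 0.        , 0.        , 0.        , 0.        ]), 'R': array([[-0.0327953 ,  0.99931594, -0.01709164],
       [ 0.72144279,  0.01183424, -0.69237291],
       [-0.69169702, -0.03503722, -0.72133738]]), 't': array([-0.00341528, -0.32778981,  1.61774233])}
top {'fx': 416.8907459463285, 'fy': 416.8907459463285, 'cx': 318.06620222433884, 'cy': 199.989280084605, 'dist_coeffs': array([-0.06089934,  0.        ,  0.        ,  0.        ,  0.        ]), 'R': array([[ 0.01376044, -0.99981948,  0.01310206],
       [-0.99243555, -0.01525513, -0.12181528],
       [ 0.12199317, -0.01132672, -0.99246631]]), 't': array([0.00717946, 0.57708649, 1.38717381])}
wrist {'fx': 345.7985442205113, 'fy': 345.7985442205113, 'cx': 321.40719082627487, 'cy': 196.83129556143774, 'dist_coeffs': array([-0.01394621,  0.        ,  0.        ,  0.        ,  0.        ]), 'R': array([[ 3.54817680e-01, -9.34935378e-01, -5.03650512e-04],
       [-8.96743349e-01, -3.40475707e-01,  2.82714802e-01],
       [-2.64491551e-01, -9.98605649e-02, -9.59203882e-01]]), 't': array([-0.54998391, -0.02924164,  0.39211195])}
```

View pics/scene0.png

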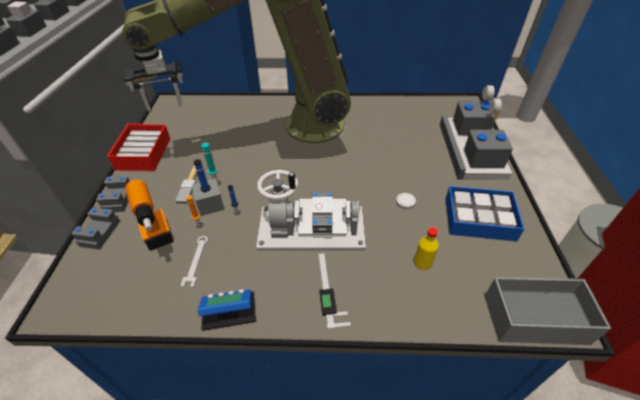

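View pics/top0.png

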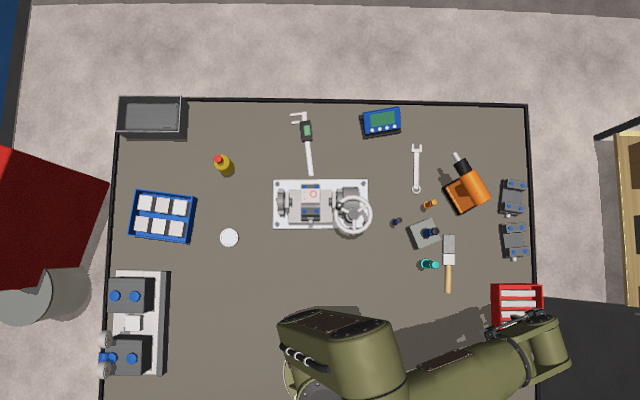

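View pics/wrist0.png

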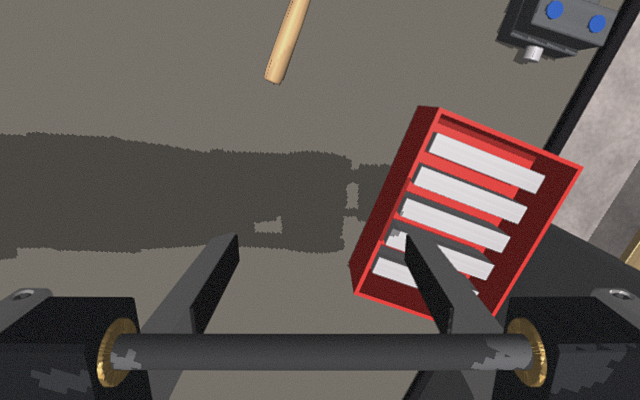

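```bash
cat > h.py <<'E'
from rig import *
import cv2, numpy as np
def crop(src,x0,y0,x1,y1,f,out):
    im=cv2.imread(src) if isinstance(src,str) else cv2.cvtColor(src,cv2.COLOR_RGB2BGR)
    c=cv2.resize(im[y0:y1,x0:x1],None,fx=f,fy=f,interpolation=cv2.INTER_CUBIC)
    for u in range((x0+9)//10*10,x1,10): 
        cv2.line(c,(int((u-x0)*f),0),(int((u-x0)*f),4 if u%50 else 10),(0,255,255),1)
        if u%20==0: cv2.putText(c,str(u),(int((u-x0)*f),18),0,.35,(0,255,255),1)
    for v in range((y0+9)//10*10,y1,10):
        cv2.line(c,(0,int((v-y0)*f)),(4,int((v-y0)*f)),(0,255,255),1)
        if v%20==0: cv2.putText(c,str(v),(6,int((v-y0)*f)+4),0,.35,(0,255,255),1)
    cv2.imwrite(out,c)
def ray(m,uv):
    K=np.array([[m['fx'],0,m['cx']],[0,m['fy'],m['cy']],[0,0,1]])
    p=cv2.undistortPoints(np.array([[uv]],float),K,m['dist_coeffs'])[0,0]
    R=np.array(m['R']);t=np.array(m['t'])
    return -R.T@t, R.T@np.array([p[0],p[1],1.])
def onz(m,uv,z):
    c,d=ray(m,uv); return c+d*(z-c[2])/d[2]
def proj(m,X):
    K=np.array([[m['fx'],0,m['cx']],[0,m['fy'],m['cy']],[0,0,1]])
    return cv2.projectPoints(np.array(X,float).reshape(-1,3),cv2.Rodrigues(np.array(m['R']))[0],np.array(m['t']),K,m['dist_coeffs'])[0][:,0]
def tri(ms,uvs):
    A=np.zeros((3,3));b=np.zeros(3)
    for m,uv in zip(ms,uvs):
        c,d=ray(m,uv);d/=np.linalg.norm(d);P=np.eye(3)-np.outer(d,d);A+=P;b+=P@c
    return np.linalg.solve(A,b)
E
python3 - <<'E'
from h import *
crop("pics/top0.png",260,165,380,245,6.5,"pics/t1.png")
crop("pics/top0.png",380,190,460,280,6.5,"pics/t2.png")
crop("pics/scene0.png",170,130,370,255,4,"pics/s1.png")
E
```

```text
(no output)
```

View pics/t1.png

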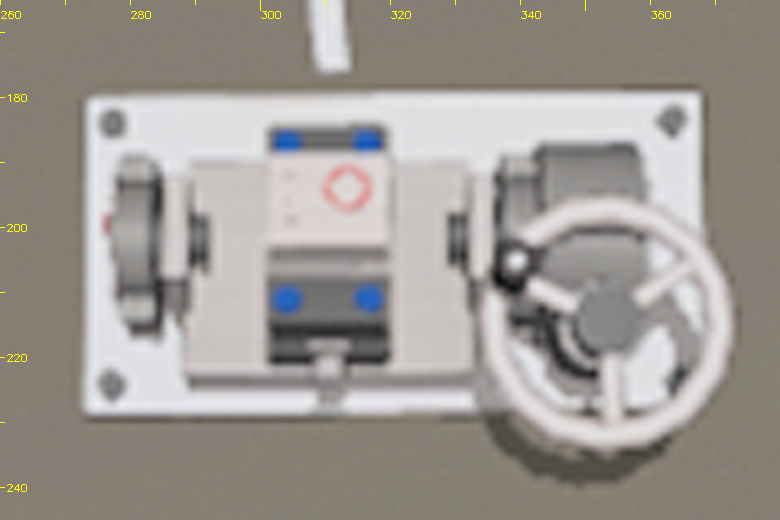

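View pics/t2.png

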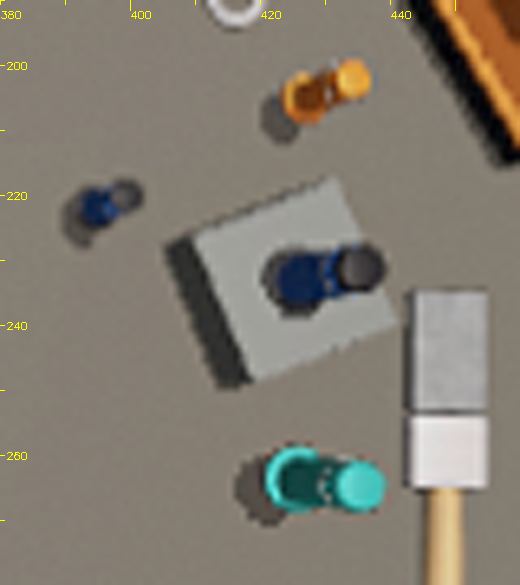

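View pics/s1.png

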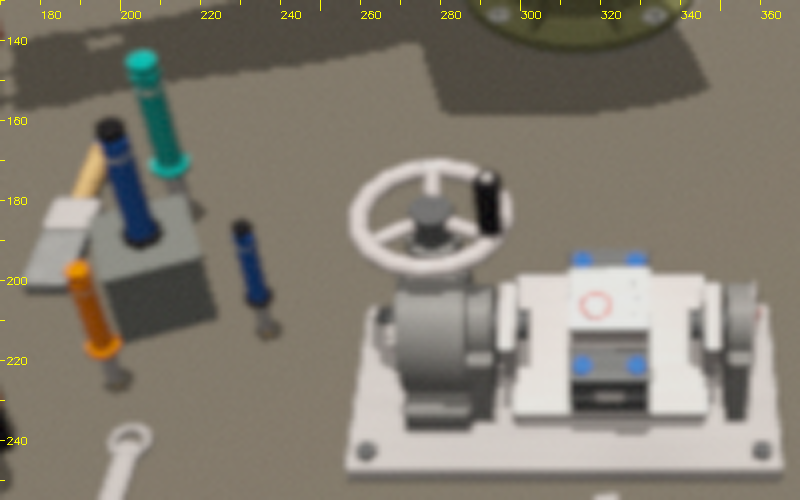

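Top picture: the wheel is centred at (353.5,214), its handle top at (339,205) and the ring at (313.5,194). The candidates for the probe are blue-large in the holder (435,231 cap), small blue (398,220), orange (433,202) and turquoise (435,264). The large blue one standing in the grey holder fits.

Run:
```python
from h import *
np.set_printoptions(precision=4,suppress=True)
T=camera_model("top");S=camera_model("scene")
cs=[onz(T,p,.016) for p in [(273.5,180),(367.7,179.2),(368.2,228.8),(273,228.5)]]
print("base",cs)
for a,b in[(0,1),(1,2),(2,3),(3,0)]: print(np.linalg.norm(cs[a]-cs[b]))
e=(cs[0]-cs[1])+(cs[3]-cs[2]);print("y dir yaw",np.degrees(np.arctan2(-e[0],e[1])))
print("wheel top",onz(T,(353.5,214.2),.149), [onz(T,p,.152) for p in [(334.2,214),(372.8,214),(353.5,195),(353.5,233.8)]])
print("wheel scene",onz(S,(277.5,184),.15))
print("handle",onz(T,(339.1,205),.209),onz(S,(291.7,173.5),.209))
print("ring",tri([T,S],[(313.5,194.1),(318.8-.0,206.2)]))
print("cap",onz(T,(435,231.2),.193),onz(S,(197.5,162),.193),"collar",onz(T,(425.4,233.5),.083),onz(S,(205.2,188.2),.083))
print("holdertop",[onz(T,p,.075) for p in[(430.8,217.5),(439.5,240),(418.5,248.5),(409,226)]])
```

```text
base [array([0.6469, 0.1713, 0.016 ]), array([ 0.655 , -0.1568,  0.016 ]), array([ 0.4821, -0.1584,  0.016 ]), array([0.4784, 0.1685, 0.016 ])]
0.32816329214351203
0.17289396144075883
0.3269227397158479
0.16849578817276006
y dir yaw 1.0301165660257372
wheel top [ 0.5198 -0.0946  0.149 ] [array([ 0.5193, -0.034 ,  0.152 ]), array([ 0.5211, -0.1548,  0.152 ]), array([ 0.5801, -0.0941,  0.152 ]), array([ 0.4585, -0.0946,  0.152 ])]
wheel scene [ 0.5225 -0.0906  0.15  ]
handle [ 0.5414 -0.0455  0.209 ] [ 0.5406 -0.0428  0.209 ]
ring [0.5851 0.0332 0.1212]
cap [ 0.4677 -0.3382  0.193 ] [ 0.4749 -0.3347  0.193 ] collar [ 0.4654 -0.3385  0.083 ] [ 0.4752 -0.3361  0.083 ]
holdertop [array([ 0.5191, -0.3597,  0.075 ]), array([ 0.4448, -0.3876,  0.075 ]), array([ 0.4162, -0.317 ,  0.075 ]), array([ 0.4899, -0.2862,  0.075 ])]
```

```bash
cat >> h.py <<'E'
from scipy.spatial.transform import Rotation as Ro
def shift(world,pos=None,rot=None):
    s=observe()
    p=s['tool_pos'] if pos is None else np.array(pos)
    r=s['tool_rot'] if rot is None else rot
    return Ro.from_euler('xyz',r,degrees=True).inv().apply(np.array(world)-p)*100
E
python3 - <<'E'
from h import *
np.set_printoptions(precision=4,suppress=True)
T=camera_model("top");S=camera_model("scene");m=camera_model("wrist");s=observe()
c=-m['R'].T@m['t'];Rt=Ro.from_euler('xyz',s['tool_rot'],degrees=True)
print("cam in tool",Rt.inv().apply(c-s['tool_pos']),"axis in tool",Rt.inv().apply(m['R'][2]), Rt.inv().apply(m['R'][0]))
tc=[(260+x/6.5,165+y/6.5) for x,y in[(271,152),(386,152),(388,248),(270,248)]]
sc=[(170+x/4,130+y/4) for x,y in[(648,330),(570,330),(571,268),(647,268)]]
# top order: far-left(+x,+y), (+x,-y), (-x,-y), (-x,+y); scene: image bottom=+x, right=+y
from itertools import product
for a,b in zip(tc,sc): print(a,b,tri([T,S],[a,b]))
for w in[(.3,-.3,.4),(.4,-.2,.4),(.44,-.1,.35)]: print(w,shift(w))
E
```

```text
cam in tool [ 0.0828  0.0002 -0.1792] axis in tool [-0.2828  0.0005  0.9592] [-0.0001  1.     -0.0006]
(301.6923076923077, 188.3846153846154) (332.0, 212.5) [0.604  0.0719 0.1152]
(319.38461538461536, 188.3846153846154) (312.5, 212.5) [0.6048 0.0149 0.1151]
(319.6923076923077, 203.15384615384616) (312.75, 197.0) [0.5552 0.0138 0.1291]
(301.53846153846155, 203.15384615384616) (331.75, 197.0) [0.5544 0.0709 0.1292]
(0.3, -0.3, 0.4) [ 17.4022 -16.3042 -19.4833]
(0.4, -0.2, 0.4) [ 30.3002 -22.1043 -19.4773]
(0.44, -0.1, 0.35) [ 37.5885 -30.0293 -14.4698]
```

Run:
```python
from h import *
print(shift((.3,-.3,.36)),shift((.43,-.12,.36)))
```

```text
[ 17.40198511 -16.30059456 -15.48329595] [ 35.94384981 -28.51530323 -15.47124145]
```

move_arm(targets=[[[4, -4, -5], 0], [[8, -8, -10], 0], [[11, -11, -15], 0], [[14, -14, -15.5], 0], [[17.4, -16.3, -15.5], 0]])

```text
time: 0.65
tool_pos: [0.2813, -0.3323, 0.3503]
tool_rot: [179.9, -0.0, 20.7]
ft_force: [0.6, -0.0, -0.1]
grip_width: 0.0937
```

Run:
```python
from h import *
print(observe()['tool_pos'],observe()['tool_rot'],shift((.43,-.12,.36)))
```

```text
[ 0.28130252 -0.33232547  0.35030667] [ 1.79870124e+02 -3.29937560e-02  2.07192153e+01] [ 21.42044017 -14.59638824  -0.99008762]
```

move_arm(targets=[[[4, -2.5, 0], 0], [[8, -5, 0], 0], [[12, -7.5, 0], 0], [[16, -10, 0], 0], [[18.5, -12.2, 0], 0]])

```text
time: 1.15
tool_pos: [0.412, -0.1516, 0.3481]
tool_rot: [-180.0, 0.0, 20.9]
ft_force: [0.6, -1.0, -0.4]
grip_width: 0.0939
```

move_arm(targets=[[[0, 0, 0], 0], [[0, 0, 0], 0]])

```text
time: 1.35
tool_pos: [0.4108, -0.1536, 0.3482]
tool_rot: [-180.0, 0.0, 20.9]
ft_force: [-0.1, -0.3, -0.1]
grip_width: 0.094
```

Run:
```python
from h import *
s=observe();print(s['tool_pos'],s['tool_rot'])
im=capture("wrist");cv2.imwrite("pics/w1.png",im[:,:,::-1])
import json;m=camera_model("wrist");np.savez("w1.npz",**m)
```

```text
[ 0.41082625 -0.15355398  0.34817442] [-1.79991454e+02  2.28379991e-02  2.08784270e+01]
```

View pics/w1.png

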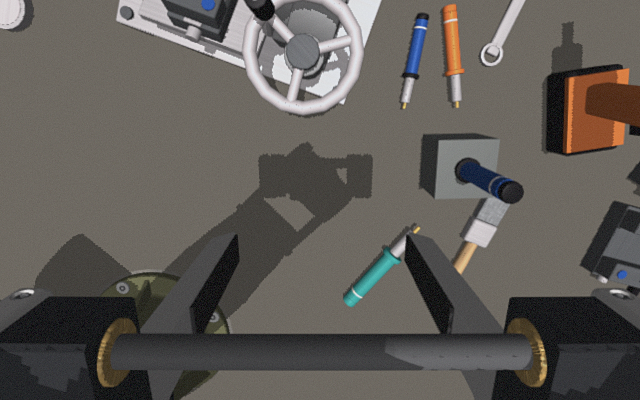

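move_arm(targets=[[[3, -1.5, 0], 0], [[6, -3, 0], 0], [[9, -5, 0], 0], [[9, -5, 0], 0], [[9, -5, 0], 0]])

```text
time: 1.9
tool_pos: [0.477, -0.0759, 0.3481]
tool_rot: [-180.0, 0.0, 20.8]
ft_force: [-1.1, 0.3, 0.2]
grip_width: 0.094
```

Run:
```python
from h import *
s=observe();print(s['tool_pos'],s['tool_rot'])
im=capture("wrist");cv2.imwrite("pics/w2.png",im[:,:,::-1])
m=camera_model("wrist");np.savez("w2.npz",**m)
crop("pics/w1.png",400,120,560,240,5,"pics/w1c.png")
crop("pics/w2.png",90,0,410,210,2.5,"pics/w2c.png")
```

```text
[ 0.47701921 -0.07592456  0.3481079 ] [-1.79992922e+02  3.45028546e-02  2.07689616e+01]
```

View pics/w2c.png

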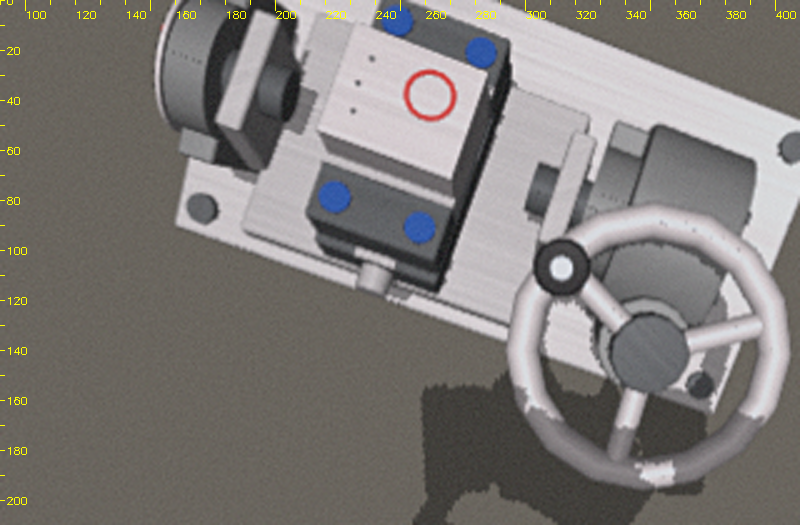

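View pics/w1c.png

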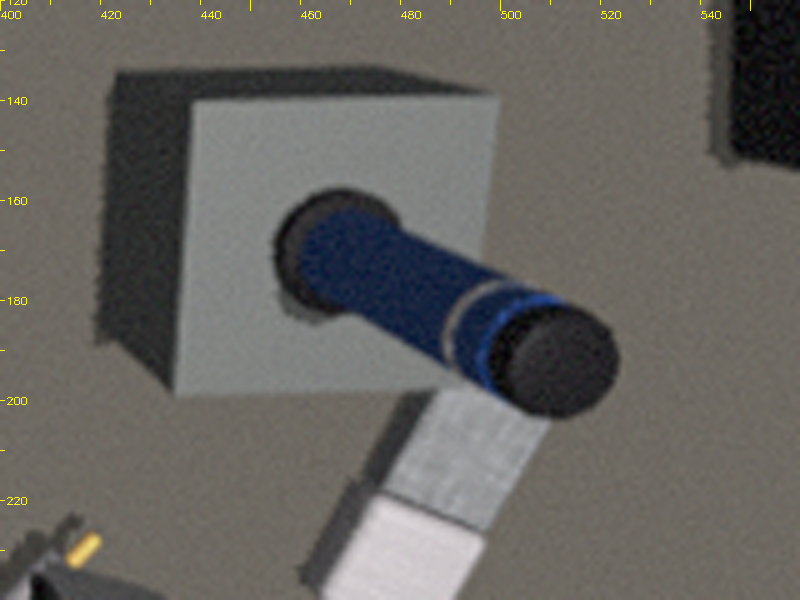

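Run:
```python
from h import *
np.set_printoptions(precision=4,suppress=True)
w1=dict(np.load("w1.npz"));w2=dict(np.load("w2.npz"))
T=camera_model("top");S=camera_model("scene")
print("wheel",onz(w2,(349.8,138.2),.149),"handle",onz(w2,(314.4,106.8),.209), tri([w2,T,S],[(314.4,106.8),(339.1,205),(291.7,173.5)]))
print("ring", tri([w2,T,S],[(262,38),(313.5,194.1),(319,206.2)]))
print("cap",onz(w1,(512,192.4),.193),"collar",onz(w1,(467.6,170.4),.083))
print("holder",np.mean([onz(w1,p,.075) for p in[(438.5,140),(499.5,139),(435,199),(496,198.5)]],0))
cs=[(90+x/2.5,y/2.5) for x,y in[(362,22),(488,72),(452,178),(319,128)]]
tc=[(260+x/6.5,165+y/6.5) for x,y in[(271,152),(386,152),(388,248),(270,248)]]
sc=[(170+x/4,130+y/4) for x,y in[(648,330),(570,330),(571,268),(647,268)]]
P=np.array([tri([w2,T,S],q) for q in zip(cs,tc,sc)]);print(P)
n=np.cross(P[1]-P[3],P[0]-P[2]);n/=np.linalg.norm(n);print(n,np.degrees(np.arctan2(n[0],n[2])))
# model fit over tilt
from scipy.optimize import least_squares
def mdl(p,sx,sy):
    ax,ay,yaw,th=p
    L=np.array([[sx,sy,.044],[sx,-sy,.044],[-sx,-sy,.044],[-sx,sy,.044]])
    R=Ro.from_euler('zy',[0,0]);
    return Ro.from_euler('z',yaw).apply(Ro.from_euler('y',th).apply(L))+[ax,ay,.085]
for sx,sy in[(.025,.03),(.03,.025)]:
    f=lambda p:np.r_[(proj(w2,mdl(p,sx,sy))-cs).ravel(),(proj(T,mdl(p,sx,sy))-tc).ravel(),(proj(S,mdl(p,sx,sy))-sc).ravel()]
    r=least_squares(f,[.5676,.043,0,.28]);print(sx,r.x,np.degrees(r.x[2:]),r.cost, r.fun.round(1))
```

```text
wheel [ 0.523  -0.0922  0.149 ] handle [ 0.5426 -0.0451  0.209 ] [ 0.5419 -0.0444  0.2099]
ring [0.586  0.0335 0.122 ]
cap [ 0.4685 -0.3383  0.193 ] collar [ 0.4675 -0.3385  0.083 ]
holder [ 0.4677 -0.3415  0.075 ]
[[0.6044 0.0717 0.1154]
 [0.605  0.0146 0.1151]
 [0.5565 0.0135 0.1299]
 [0.5558 0.0713 0.1307]]
[ 0.2963 -0.0056  0.9551] 17.23407873684172
0.025 [0.5655 0.0418 0.0158 0.3631] [ 0.9061 20.8065] 8.048952370663004 [-1.7 -0.   1.2  0.5  0.3 -0.1 -0.7 -0.3 -0.8 -0.1  0.1 -0.1 -0.1 -1.1
 -0.8 -1.1 -0.5 -0.4 -1.6 -0.5 -1.6 -0.7 -0.4 -0.7]
0.03 [0.5583 0.0421 0.0308 0.5597] [ 1.7661 32.0701] 56.887264812336404 [ 4.7  1.5 -2.3 -2.4 -5.3 -1.   2.2  2.7  0.5 -0.3 -1.8 -0.5 -1.7 -0.9
  0.6 -0.7 -1.9  2.6  0.5  2.8  0.2 -1.7 -1.9 -1.9]
```

Run:
```python
from h import *
print(shift((.542,-.0447,.23)),shift((.542,-.0447,.166)))
```

```text
[ 7.21932914 -0.64650628 11.82709542] [ 7.22113812 -0.64691262 18.22709515]
```

move_arm(targets=[[[3, -0.3, 3], 0], [[6, -0.5, 6], 0], [[7.2, -0.65, 10], 0], [[7.2, -0.65, 11], 0], [[7.2, -0.65, 11], 0]], claw=0.4, squeeze=25)

```text
time: 2.45
tool_pos: [0.5413, -0.0446, 0.2378]
tool_rot: [-179.9, 0.1, 20.7]
ft_force: [0.1, -1.0, 1.0]
grip_width: 0.0583
```

Run:
```python
from h import *
s=observe();print(s['tool_pos'],s['tool_rot'],s['grip_width'],shift((.542,-.0447,.166)))
im=capture("wrist");cv2.imwrite("pics/w3.png",im[:,:,::-1])
```

```text
[ 0.5412708  -0.04461147  0.23784846] [-1.79941426e+02  1.20624610e-01  2.07183645e+01] 0.0583257531761946 [0.08019895 0.04142273 7.18465488]
```

View pics/w3.png

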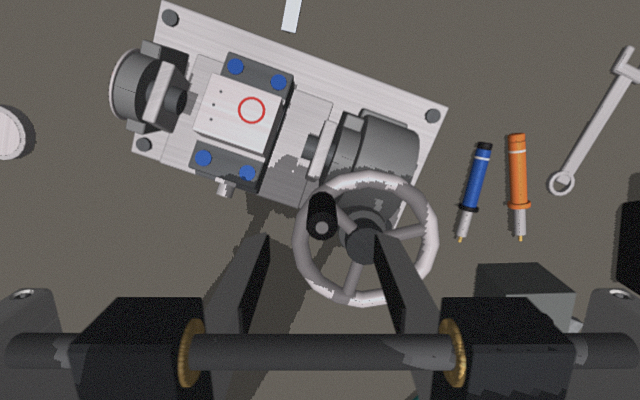

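move_arm(targets=[[[0.1, 0, 2.5], 0], [[0.1, 0, 5], 0], [[0.1, 0, 7], 0], [[0.1, 0, 7], 0], [[0.1, 0, 7], 0]])

```text
time: 3.0
tool_pos: [0.5437, -0.0438, 0.1708]
tool_rot: [179.9, -0.1, 20.7]
ft_force: [-0.6, 0.4, 0.4]
grip_width: 0.0561
```

move_arm(targets=[[[0, 0, 0], 0], [[0, 0, 0], 0], [[0, 0, 0], 0], [[0, 0, 0], 0], [[0, 0, 0], 0]], claw=1)

```text
time: 3.5
tool_pos: [0.5432, -0.0433, 0.1685]
tool_rot: [180.0, -0.0, 20.8]
ft_force: [-2.9, -1.3, 2.2]
grip_width: 0.0205
```

```bash
cat > circ.py <<'E'
import numpy as np,sys
def table(phi0,step,n,yaw=20.8,r=5.2):
    y=np.radians(yaw);a=np.radians(phi0)
    for k in range(1,n+1):
        b=a-np.radians(step*k); dx=r*(np.cos(b)-np.cos(a));dy=r*(np.sin(b)-np.sin(a))
        print("[[%.2f, %.2f, 0], 0]"%(dx*np.cos(y)+dy*np.sin(y),dx*np.sin(y)-dy*np.cos(y)),end=', ')
    print()
E
python3 -c "
from circ import *
for p in [67.2,-7.8,-82.8,-157.8,-232.8]: table(p,15,5)"
```

```text
[[0.85, 1.06, 0], 0], [[1.40, 2.30, 0], 0], [[1.61, 3.64, 0], 0], [[1.47, 4.99, 0], 0], [[0.98, 6.25, 0], 0], 
[[-0.80, 1.10, 0], 0], [[-1.86, 1.95, 0], 0], [[-3.10, 2.50, 0], 0], [[-4.44, 2.71, 0], 0], [[-5.79, 2.56, 0], 0], 
[[-1.27, -0.49, 0], 0], [[-2.36, -1.29, 0], 0], [[-3.22, -2.34, 0], 0], [[-3.77, -3.59, 0], 0], [[-3.98, -4.93, 0], 0], 
[[0.14, -1.35, 0], 0], [[0.63, -2.62, 0], 0], [[1.43, -3.71, 0], 0], [[2.49, -4.57, 0], 0], [[3.73, -5.12, 0], 0], 
[[1.34, -0.21, 0], 0], [[2.69, -0.07, 0], 0], [[3.96, 0.42, 0], 0], [[5.05, 1.22, 0], 0], [[5.91, 2.28, 0], 0],
```

move_arm(targets=[[[0.85, 1.06, 0], 0], [[1.4, 2.3, 0], 0], [[1.61, 3.64, 0], 0], [[1.47, 4.99, 0], 0], [[0.98, 6.25, 0], 0]])

```text
time: 4.0
tool_pos: [0.5735, -0.0982, 0.1684]
tool_rot: [-179.9, 0.2, 20.8]
ft_force: [-17.5, 6.4, 9.6]
grip_width: 0.0207
```

move_arm(targets=[[[-1.0, 1.03, 0], 0], [[-2.05, 1.88, 0], 0], [[-3.29, 2.43, 0], 0], [[-4.63, 2.64, 0], 0], [[-5.98, 2.49, 0], 0]])

```text
time: 4.5
tool_pos: [0.5265, -0.1427, 0.1685]
tool_rot: [-180.0, -0.0, 20.8]
ft_force: [1.3, 12.1, 5.7]
grip_width: 0.0206
```

Run:
```python
from h import *
s=observe();print(s['tool_pos'],s['tool_rot'],s['ft_force'],s['torque'])
```

```text
[ 0.52647608 -0.14270259  0.16847659] [-1.79963820e+02 -3.24254306e-02  2.07721208e+01] [ 1.31835852 12.11688575  5.66879186] [ 2.38752521 -0.3084079   0.03304983]
```

move_arm(targets=[[[-1.24, -0.58, 0], 0], [[-2.33, -1.38, 0], 0], [[-3.18, -2.43, 0], 0], [[-3.73, -3.68, 0], 0], [[-3.94, -5.02, 0], 0]])

```text
time: 5.0
tool_pos: [0.4727, -0.1094, 0.1686]
tool_rot: [179.9, -0.2, 20.8]
ft_force: [19.4, 4.6, -5.3]
grip_width: 0.0208
```

move_arm(targets=[[[0.14, -1.35, 0], 0], [[0.63, -2.62, 0], 0], [[1.43, -3.71, 0], 0], [[2.49, -4.57, 0], 0], [[3.73, -5.12, 0], 0]])

```text
time: 5.5
tool_pos: [0.4895, -0.0495, 0.1685]
tool_rot: [179.8, -0.0, 20.8]
ft_force: [8.9, -14.6, -3.1]
grip_width: 0.0205
```

Run:
```python
from h import *
s=observe();print(s['tool_pos'],s['tool_rot'],s['ft_force'],s['torque'])
im=capture("top");crop(im,260,165,380,245,6.5,"pics/t3.png")
crop(capture("scene"),240,130,380,255,5,"pics/s3.png")
```

```text
[ 0.48951425 -0.04945375  0.16854999] [ 1.79811644e+02 -4.04210098e-02  2.07809823e+01] [  8.89338314 -14.5735036   -3.08240269] [-2.92631476 -1.61014585  0.04711349]
```

View pics/s3.png

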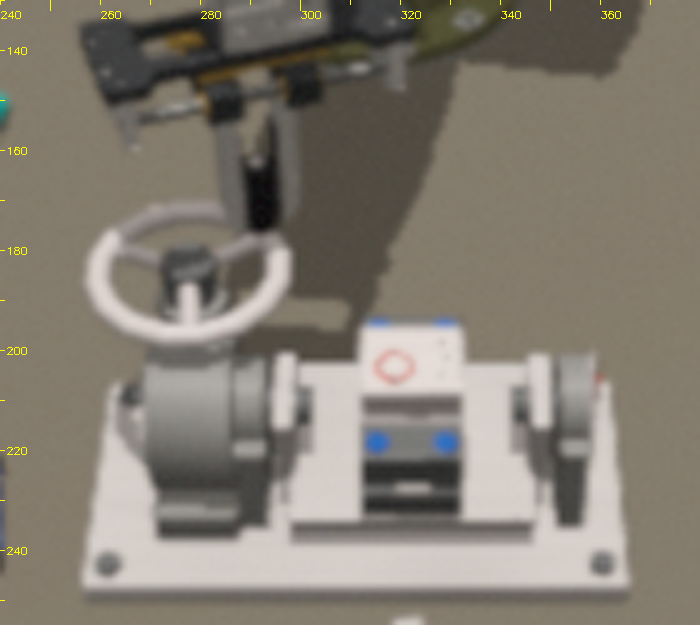

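View pics/t3.png

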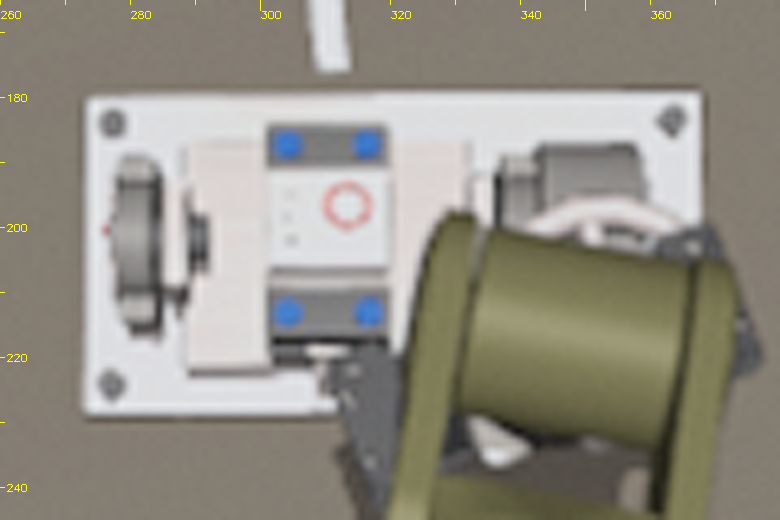

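```bash
cat > tilt.py <<'E'
from h import *
from scipy.optimize import least_squares
T=camera_model("top");S=camera_model("scene")
def mdl(th,dz,ax,ay,yaw=.016):
    sx,sy=.025,.03
    L=np.array([[sx,sy,.044],[sx,-sy,.044],[-sx,-sy,.044],[-sx,sy,.044]])
    return Ro.from_euler('z',yaw).apply(Ro.from_euler('y',th).apply(L))+[ax,ay,.085]
def fit(tc,sc):
    f=lambda p:np.r_[(proj(T,mdl(p[0],0,p[1],p[2]))+[p[3],p[4]]-tc).ravel(),(proj(S,mdl(p[0],0,p[1],p[2]))+[p[5],p[6]]-sc).ravel(),(p[1]-.5665)*500,(p[2]-.0418)*500]
    r=least_squares(f,[.2,.566,.042,0,0,0,0]);print(np.degrees(r.x[0]),r.x,r.cost)
    for a,b in zip(tc,sc): print(tri([T,S],[a,b]))
E
python3 - <<'E'
from tilt import *
np.set_printoptions(precision=4,suppress=True)
fit([(260+x/6.5,165+y/6.5) for x,y in[(271,152),(386,152),(388,248),(270,248)]],[(170+x/4,130+y/4) for x,y in[(648,330),(570,330),(571,268),(647,268)]])
fit([(260+x/6.5,165+y/6.5) for x,y in[(270,168),(388,168),(388,267),(270,267)]],[(240+x/5,130+y/5) for x,y in[(463,393),(359,393),(361,325),(463,325)]])
E
python3 -c "
from circ import *
table(127.3,15,5);table(52.3,15,5)"
```

```text
16.307906646772494 [ 0.2846  0.5665  0.0418  0.3972 -0.0498  1.0221  1.3931] 1.266064086025414
[0.604  0.0719 0.1152]
[0.6048 0.0149 0.1151]
[0.5552 0.0138 0.1291]
[0.5544 0.0709 0.1292]
7.257607016606863 [0.1267 0.5665 0.0418 0.4384 0.6235 1.0611 0.4167] 0.2661673801804743
[0.595  0.0728 0.1221]
[0.5958 0.0133 0.1221]
[0.546  0.0127 0.1283]
[0.5451 0.0721 0.1283]
[[1.34, -0.21, 0], 0], [[2.69, -0.07, 0], 0], [[3.96, 0.42, 0], 0], [[5.06, 1.21, 0], 0], [[5.91, 2.27, 0], 0], 
[[0.55, 1.24, 0], 0], [[0.76, 2.58, 0], 0], [[0.62, 3.93, 0], 0], [[0.14, 5.20, 0], 0], [[-0.66, 6.30, 0], 0],
```

```bash
python3 -c "
import numpy as np
y=np.radians(20.8)
def t(p,r0,r1):
  for k in range(1,6):
    b=np.radians(p-15*k);a=np.radians(p);dx=r1*np.cos(b)-r0*np.cos(a);dy=r1*np.sin(b)-r0*np.sin(a)
    print('[[%.2f, %.2f, 0], 0]'%(dx*np.cos(y)+dy*np.sin(y),dx*np.sin(y)-dy*np.cos(y)),end=', ')
  print()
t(127.3,5.2,5.08);t(52.3,5.08,5.08)"
```

```text
[[1.34, -0.09, 0], 0], [[2.66, 0.05, 0], 0], [[3.90, 0.52, 0], 0], [[4.97, 1.30, 0], 0], [[5.81, 2.33, 0], 0], 
[[0.54, 1.21, 0], 0], [[0.75, 2.52, 0], 0], [[0.61, 3.84, 0], 0], [[0.13, 5.08, 0], 0], [[-0.65, 6.15, 0], 0],
```

move_arm(targets=[[[1.34, -0.09, 0], 0], [[2.66, 0.05, 0], 0], [[3.9, 0.52, 0], 0], [[4.97, 1.3, 0], 0], [[5.81, 2.33, 0], 0]])

```text
time: 6.1
tool_pos: [0.5521, -0.0487, 0.1685]
tool_rot: [-179.9, -0.1, 20.8]
ft_force: [1.1, 5.7, 4.2]
grip_width: 0.0208
```

move_arm(targets=[[[0.54, 1.21, 0], 0], [[0.75, 2.52, 0], 0], [[0.61, 3.84, 0], 0], [[0.13, 5.08, 0], 0], [[-0.65, 6.15, 0], 0]])

```text
time: 6.6
tool_pos: [0.5695, -0.1105, 0.1686]
tool_rot: [179.8, -0.3, 20.8]
ft_force: [15.2, -1.8, -3.6]
grip_width: 0.0207
```

Run:
```python
from h import *
s=observe();print(s['tool_pos'],s['tool_rot'],s['ft_force'],s['torque'])
im=capture("top");crop(im,260,165,380,245,6.5,"pics/t4.png")
crop(capture("scene"),240,130,380,255,5,"pics/s4.png")
```

```text
[ 0.5694858  -0.11049958  0.16864421] [179.8049267   -0.2923857   20.80819679] [15.20382223 -1.78736735 -3.63797478] [-0.4459492  -2.6732619  -0.03197458]
```

View pics/s4.png

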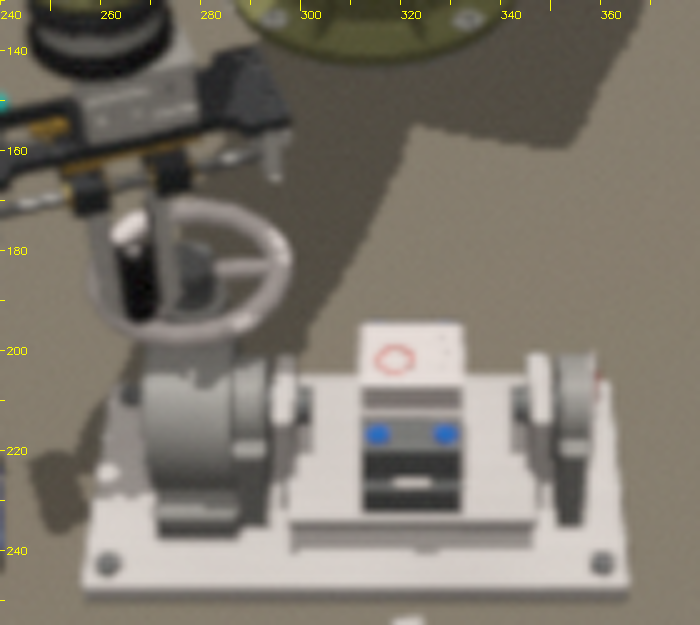

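View pics/t4.png

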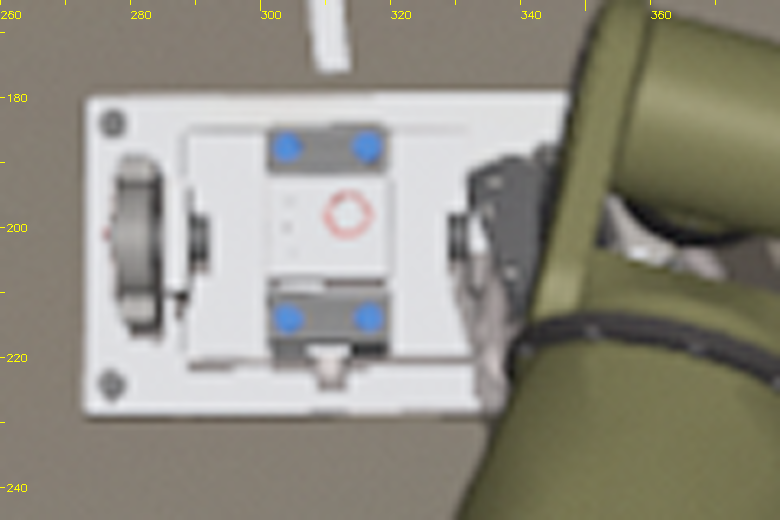

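Run:
```python
from tilt import *
np.set_printoptions(precision=4,suppress=True)
t=lambda x,y:(260+x/6.5,165+y/6.5)
s=lambda x,y:(240+x/5,130+y/5)
fit([t(*p) for p in[(270,175),(388,175),(388,278),(270,278)]],[s(*p) for p in[(463,385),(359,385),(361,324),(463,324)]])
# near screws
print(tri([T,S],[t(289,318),s(445,322)]),)
# predicted crop coords for tilts
for th in[-3,0,2,4,6]:
    M=mdl(np.radians(th),0,.5665,.0418)
    a=(proj(T,M)-[260,165])*6.5;b=(proj(S,M)-[240,130])*5
    print(th,"top x-extent %.1f"%(a[2:,1].mean()-a[:2,1].mean()),"scene %.1f"%(b[:2,1].mean()-b[2:,1].mean()))
```

```text
0.208964182009682 [0.0036 0.5665 0.0418 0.4392 0.3587 1.0508 0.9096] 0.32838505642183247
[0.5911 0.0727 0.1248]
[0.592  0.0132 0.1248]
[0.541  0.0125 0.1242]
[0.5402 0.0722 0.1242]
[0.5221 0.0621 0.1077]
-3 top x-extent 101.8 scene 57.3
0 top x-extent 101.3 scene 60.6
2 top x-extent 100.7 scene 62.8
4 top x-extent 100.1 scene 64.8
6 top x-extent 99.3 scene 66.8
```

move_arm(targets=[[[0, 0, 0], 0], [[0, 0, 0], 0], [[0, 0, 0], 0]], claw=0.45)

```text
time: 7.0
tool_pos: [0.5672, -0.1095, 0.1682]
tool_rot: [-180.0, 0.0, 20.8]
ft_force: [0.4, -0.7, 0.2]
grip_width: 0.0409
```

move_arm(targets=[[[0, 0, -3], 0], [[0, 0, -7], 0], [[0, 0, -11], 0], [[-3, -1, -14], 0], [[-6, -2, -16], 0]])

```text
time: 7.5
tool_pos: [0.5038, -0.1119, 0.3301]
tool_rot: [179.9, -0.1, 20.8]
ft_force: [-0.4, -0.5, -0.1]
grip_width: 0.0518
```

Run:
```python
from h import *
s=observe();print(s['tool_pos'],s['tool_rot'],s['ft_force'],s['grip_width'])
im=capture("wrist");cv2.imwrite("pics/w4.png",im[:,:,::-1])
m=camera_model("wrist");np.savez("w4.npz",**m)
crop(capture("scene"),240,130,380,255,5,"pics/s5.png")
```

```text
[ 0.50378446 -0.11192453  0.33005898] [ 1.79949890e+02 -5.17945692e-02  2.08304799e+01] [-0.40467559 -0.47983969 -0.11730173] 0.051834648716954736
```

View pics/w4.png

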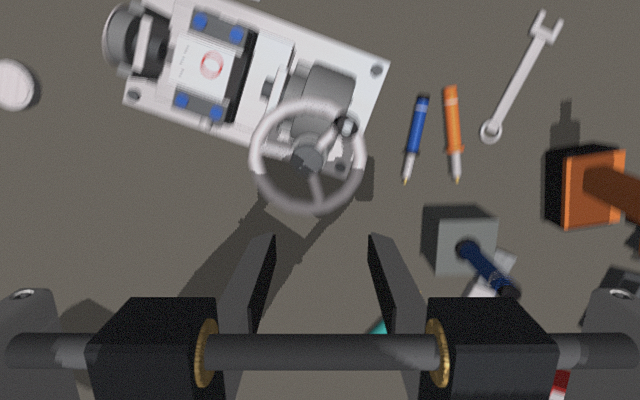

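View pics/s5.png

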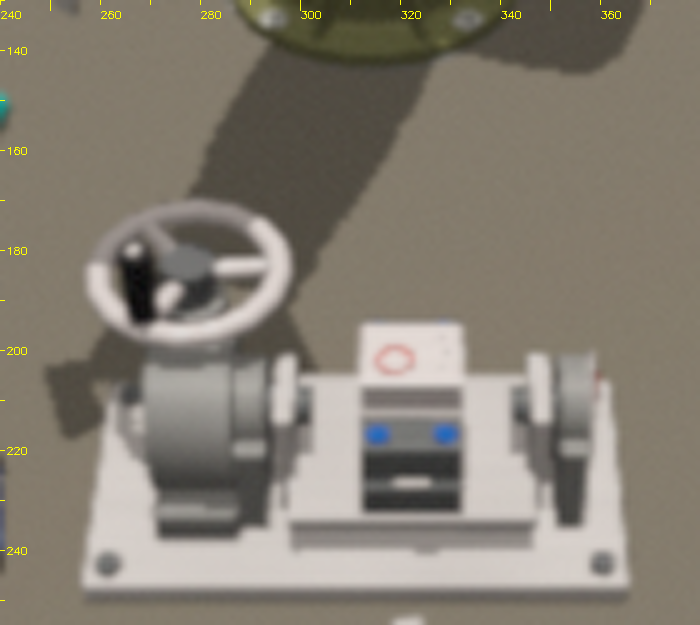

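move_arm(targets=[[[0, 0, 0], -8.5], [[0, 0, 0], -17], [[0, 0, 0], -25.5], [[0, 0, 0], -34], [[0, 0, 0], -42.5]])

```text
time: 8.1
tool_pos: [0.5047, -0.1119, 0.3274]
tool_rot: [-179.9, 0.0, 63.7]
ft_force: [-0.2, -0.2, 0.0]
grip_width: 0.0518
```

move_arm(targets=[[[0, 0, 0], -8.5], [[0, 0, 0], -17], [[0, 0, 0], -25.5], [[0, 0, 0], -27], [[0, 0, 0], -27]])

```text
time: 8.6
tool_pos: [0.5047, -0.112, 0.3278]
tool_rot: [-179.9, -0.0, 90.1]
ft_force: [-0.6, 0.4, 0.0]
grip_width: 0.0517
```

Run:
```python
from h import *
s=observe();print(s['tool_pos'],s['tool_rot'],s['joints'],shift((.40,-.01,.30)),shift((.70,-.01,.3)))
```

```text
[ 0.50468282 -0.11199047  0.32776602] [-1.79946613e+02 -1.60707288e-02  9.01350105e+01] [-1.65712433e+01  9.28933552e+00  8.07793029e+01  4.53869873e-05
  8.99871154e+01 -1.67062613e+01] [ 10.22290633 -10.44162623   2.78919959] [10.15221507 19.55827744  2.76122627]
```

move_arm(targets=[[[3.5, -3.5, 1], 0], [[7, -7, 2], 0], [[10.2, -10.4, 2.8], 0], [[10.2, -10.4, 2.8], 0], [[10.2, -10.4, 2.8], 0]])

```text
time: 9.1
tool_pos: [0.4001, -0.0103, 0.3007]
tool_rot: [179.9, 0.0, 90.2]
ft_force: [0.2, 0.2, 0.2]
grip_width: 0.0515
```

Run:
```python
from h import *
s=observe();print(s['tool_pos'],s['tool_rot'],s['qvel'].round(1))
m=camera_model("wrist");im=capture("wrist");cv2.imwrite("pics/w5.png",im[:,:,::-1])
np.savez("w5.npz",**m)
print(proj(m,[.566,.042,.129]))
```

```text
[ 0.40008495 -0.01027607  0.30074929] [1.79932012e+02 1.09487281e-02 9.01971456e+01] [-1.5  2.1 -2.1  0.   0.  -1.1]
[[486.7844194  127.09686126]]
```

move_arm(targets=[[[0, 5, 0], 0], [[0, 10, 0], 0], [[0, 15, 0], 0], [[0, 20, 0], 0], [[0, 25, 0], 0]])

```text
time: 9.65
tool_pos: [0.6527, -0.0105, 0.2992]
tool_rot: [-180.0, 0.0, 90.1]
ft_force: [-0.3, 0.4, 1.2]
grip_width: 0.0518
```

move_arm(targets=[[[0, 3, 0], 0], [[0, 3, 0], 0], [[0, 3, 0], 0], [[0, 3, 0], 0]])

```text
time: 10.05
tool_pos: [0.6798, -0.0098, 0.3005]
tool_rot: [180.0, -0.0, 90.2]
ft_force: [-0.1, -1.0, 0.3]
grip_width: 0.0517
```

Run:
```python
from h import *
s=observe();print(s['tool_pos'],s['tool_rot'],s['qvel'].round(1))
m=camera_model("wrist");im=capture("wrist");cv2.imwrite("pics/w6.png",im[:,:,::-1])
np.savez("w6.npz",**m)
print(proj(m,[.566,.042,.129]))
```

```text
[ 0.67981873 -0.00978892  0.30051497] [ 1.79989809e+02 -3.75921018e-04  9.02162479e+01] [ 0.3 -1.4  0.4 -0.  -0.1 -0.1]
[[207.49922548 126.51200734]]
```

View pics/w5.png

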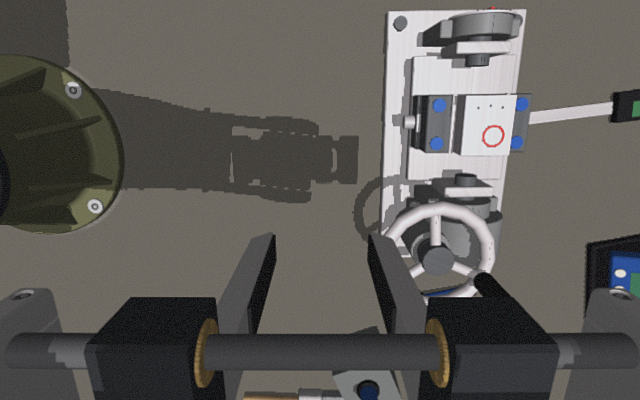

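View pics/w6.png

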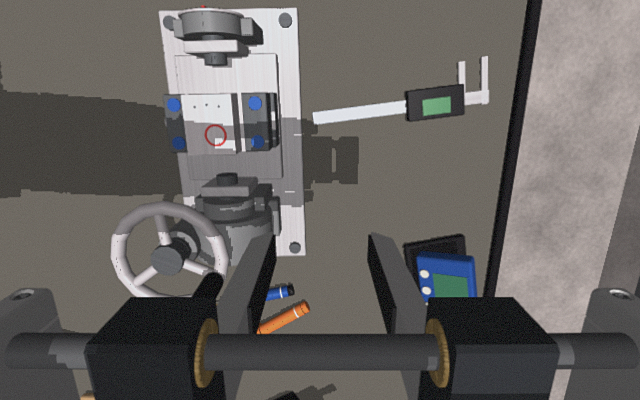

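Run:
```python
from h import *
crop("pics/w5.png",440,80,540,170,7,"pics/w5c.png")
crop("pics/w6.png",150,80,290,170,5.5,"pics/w6c.png")
```

```text
(no output)
```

View pics/w5c.png

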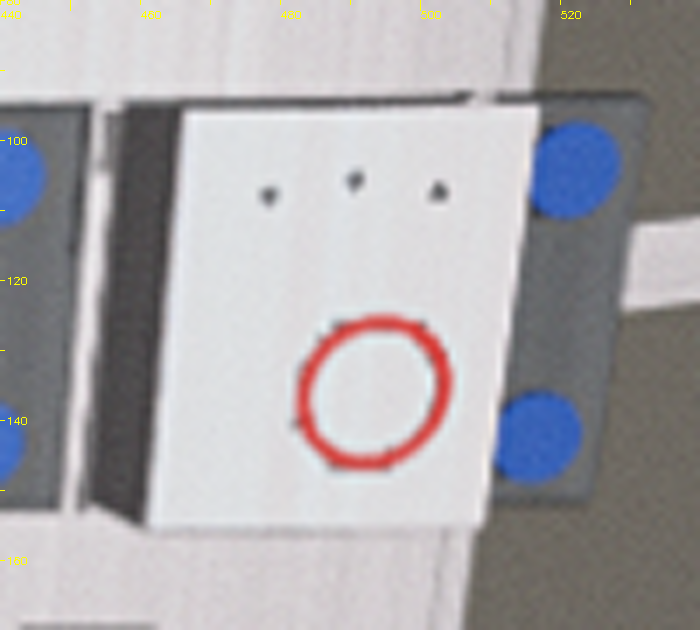

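View pics/w6c.png

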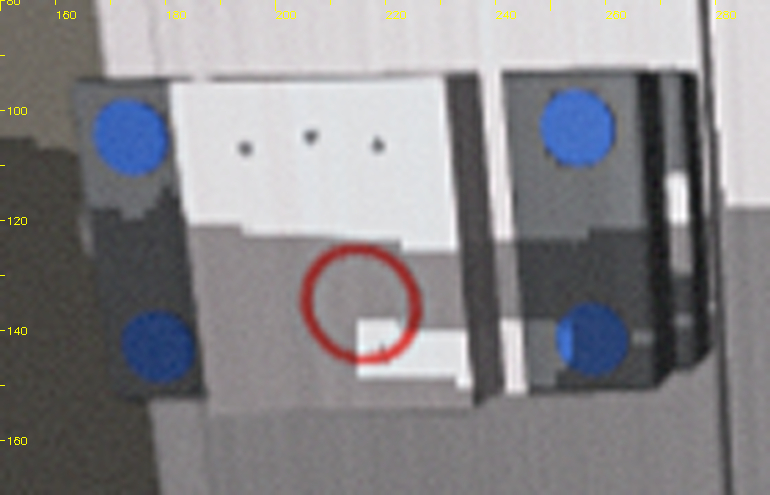

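Run:
```python
from h import *
np.set_printoptions(precision=4,suppress=True)
A=dict(np.load("w5.npz"));B=dict(np.load("w6.npz"))
a=lambda x,y:(440+x/7,80+y/7)
b=lambda x,y:(150+x/5.5,80+y/5.5)
for n,p,q in [("-x+y",(183,106),(170,80)),("+x+y",(539,105),(444,75)),("+x-y",(485,525),(474,405)),("-x-y",(145,523),(207,414)),("ring",(374,392),(361,303)),("d1",(269,195),(245,148)),("d2",(355,180),(310,136)),("d3",(438,190),(377,145)),("scr+x",(577,170),(577,128)),("scr+x-y",(540,436),(592,338)),("scr-x+y",(-1,175),(131,137))]:
    X=tri([A,B],[a(*p),b(*q)]);print(n,X,(proj(A,X)-a(*p)).round(1),(proj(B,X)-b(*q)).round(1))
```

```text
-x+y [0.5421 0.0727 0.1276] [[ 0. -0.]] [[0. 0.]]
+x+y [0.5915 0.0734 0.1292] [[ 0.  -0.2]] [[0.  0.2]]
+x-y [0.593  0.0144 0.1292] [[ 0.  -0.4]] [[0.  0.4]]
-x-y [0.543  0.0135 0.1289] [[-0.   0.5]] [[-0.  -0.5]]
ring [0.5736 0.0334 0.1296] [[ 0.  -0.2]] [[0.  0.2]]
d1 [0.555  0.0608 0.1294] [[ 0.  -0.2]] [[0.  0.2]]
d2 [0.5669 0.0629 0.1294] [[ 0.  -0.2]] [[0.  0.2]]
d3 [0.5788 0.0615 0.1296] [[ 0. -0.]] [[0. 0.]]
scr+x [0.6106 0.064  0.1075] [[ 0.  -0.1]] [[0.  0.1]]
scr+x-y [0.6115 0.0243 0.1072] [[ 0.  -0.1]] [[0.  0.1]]
scr-x+y [0.5246 0.0624 0.105 ] [[-0.   0.1]] [[-0.  -0.1]]
```

Level check: the stereo face points agree (z 0.128–0.130, tilt about -0.7°), and the ring is at (0.5736, 0.0334, 0.1295). Next is the probe.

Run:
```python
from h import *
T=camera_model("top")
print(shift((.468,-.3385,.30)), [onz(T,p,.02) for p in[(443,195),(470,180),(486,200),(460,215)]])
```

```text
[-32.79836424 -21.30442665   0.09120027] [array([ 0.60301615, -0.41998058,  0.02      ]), array([ 0.65780291, -0.51776816,  0.02      ]), array([ 0.58779708, -0.57279608,  0.02      ]), array([ 0.5338364 , -0.47840388,  0.02      ])]
```

move_arm(targets=[[[-4, -4, 0], 0], [[-8, -8, 0], 0], [[-12, -11, 0], 0], [[-16, -14, 0], 0], [[-20, -17, 0], 0]])

```text
time: 10.6
tool_pos: [0.5167, -0.2007, 0.3015]
tool_rot: [179.9, 0.1, 90.3]
ft_force: [0.6, -1.3, -0.0]
grip_width: 0.0516
```

move_arm(targets=[[[-4, -2, 0], 0], [[-8, -4, 0], 0], [[-12.5, -4.3, 0], 0], [[-12.5, -4.3, 0], 0], [[-12.5, -4.3, 0], 0]])

```text
time: 11.1
tool_pos: [0.4758, -0.3251, 0.3009]
tool_rot: [180.0, 0.0, 90.2]
ft_force: [0.2, 0.1, 0.8]
grip_width: 0.0516
```

Run:
```python
from h import *
s=observe();print(s['tool_pos'],s['tool_rot'],s['qvel'].round(1))
m=camera_model("wrist");im=capture("wrist");cv2.imwrite("pics/w7.png",im[:,:,::-1])
np.savez("w7.npz",**m)
```

```text
[ 0.47579239 -0.32514582  0.30085422] [1.79957331e+02 2.18622767e-02 9.01786781e+01] [ 2.2 -0.5  0.4  0.1 -0.   0.2]
```

View pics/w7.png

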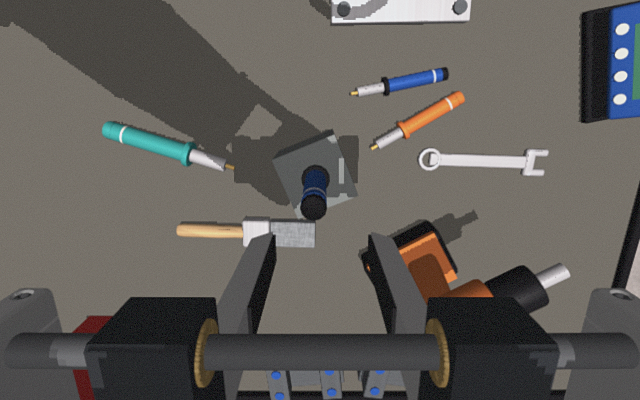

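Run:
```python
from h import *
crop("pics/w7.png",260,120,380,230,6,"pics/w7c.png")
```

```text
(no output)
```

View pics/w7c.png

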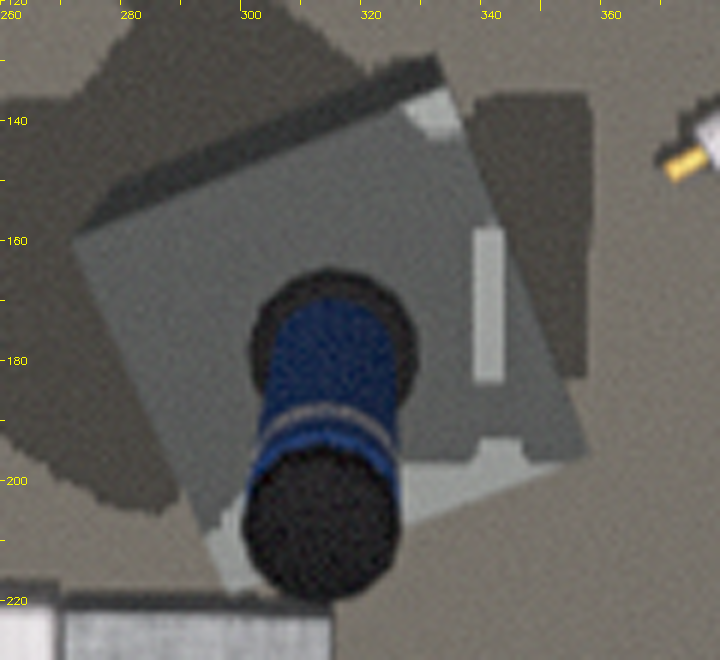

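Run:
```python
from h import *
np.set_printoptions(precision=4,suppress=True)
m=dict(np.load("w7.npz"));w1=dict(np.load("w1.npz"))
print(onz(m,(313.7,207),.193),onz(m,(315.5,178.3),.083),tri([m,w1],[(313.7,207),(512,192.4)]))
print(shift((.4675,-.3385,.23)),shift((.4675,-.3385,.116)))
```

```text
[ 0.4694 -0.3367  0.193 ] [ 0.4692 -0.3372  0.083 ] [ 0.4691 -0.335   0.1983]
[-1.41   -0.8819  7.0942] [-1.4057 -0.8909 18.4942]
```

move_arm(targets=[[[-1.2, -0.7, 3], 0], [[-1.2, -0.7, 6], 0], [[-1.2, -0.7, 8], 0], [[-1.2, -0.7, 8], 0], [[-1.2, -0.7, 8], 0]], claw=0.3)

```text
time: 11.65
tool_pos: [0.4701, -0.3361, 0.2216]
tool_rot: [179.9, 0.0, 90.4]
ft_force: [-0.0, -0.1, 1.2]
grip_width: 0.0658
```

Run:
```python
from h import *
s=observe();print(s['tool_pos'],s['tool_rot'],s['qvel'].round(1),s['grip_width'],shift((.469,-.3375,.116)))
```

```text
[ 0.47007087 -0.33611577  0.22162702] [1.79945621e+02 4.02362233e-02 9.03550961e+01] [-0.3 -0.6 -1.4  0.   0.2 -0.1] 0.06575980715384176 [-0.13033861 -0.11796785 10.56268849]
```

move_arm(targets=[[[-0.1, -0.1, 3.5], 0], [[-0.1, -0.1, 7], 0], [[-0.1, -0.1, 10], 0], [[-0.1, -0.1, 10.5], 0], [[-0.1, -0.1, 10.5], 0]])

```text
time: 12.15
tool_pos: [0.4691, -0.3379, 0.1166]
tool_rot: [180.0, 0.0, 90.3]
ft_force: [-0.0, 0.1, 0.8]
grip_width: 0.0655
```

move_arm(targets=[[[0, 0, 0], 0], [[0, 0, 0], 0], [[0, 0, 0], 0], [[0, 0, 0], 0], [[0, 0, 0], 0]], claw=1, squeeze=45)

```text
time: 12.65
tool_pos: [0.4686, -0.338, 0.1156]
tool_rot: [180.0, 0.0, 90.3]
ft_force: [-0.7, -0.7, -0.3]
grip_width: 0.0289
```

Run:
```python
from h import *
s=observe();print(s['tool_pos'],s['tool_rot'],s['qvel'].round(1),s['grip_width'],s['ft_force'],s['torque'])
```

```text
[ 0.4686145  -0.33795315  0.11562949] [1.79985948e+02 1.25995422e-02 9.02832182e+01] [ 0.1  0.3  0.1  0.  -0.1  0. ] 0.028884159258250018 [-0.7044284  -0.72088582 -0.34030453] [-0.04018338 -0.15445946 -0.03354229]
```

move_arm(targets=[[[0, 0, 0], 0], [[0, 0, 0], 0], [[0, 0, 0], 0]])

```text
time: 12.95
tool_pos: [0.4686, -0.3379, 0.1155]
tool_rot: [-180.0, 0.0, 90.3]
ft_force: [-0.9, 0.6, 2.7]
grip_width: 0.0237
```

move_arm(targets=[[[0, 0, -1], 0], [[0, 0, -2.5], 0], [[0, 0, -5], 0], [[0, 0, -8], 0], [[0, 0, -11], 0]])

```text
time: 13.45
tool_pos: [0.4684, -0.3376, 0.2267]
tool_rot: [-180.0, -0.0, 90.3]
ft_force: [-1.4, 0.1, -2.3]
grip_width: 0.0236
```

move_arm(targets=[[[0, 0, -3], 0], [[0, 0, -6], 0], [[0, 0, -6], 0], [[0, 0, -6], 0]])

```text
time: 13.85
tool_pos: [0.4685, -0.3378, 0.2848]
tool_rot: [-180.0, -0.0, 90.3]
ft_force: [-0.3, -0.5, -3.8]
grip_width: 0.0235
```

Run:
```python
from h import *
s=observe();print(s['tool_pos'],s['tool_rot'],s['qvel'].round(1),s['grip_width'],s['ft_force'],s['torque'])
m=camera_model("wrist");im=capture("wrist");cv2.imwrite("pics/w8.png",im[:,:,::-1])
crop(capture("scene"),150,100,350,250,4,"pics/s8.png")
print(shift((.5736,.0334,.285)))
```

```text
[ 0.4684594  -0.33775418  0.28482076] [-1.79990123e+02 -1.00415203e-02  9.02888109e+01] [ 0.   1.4  1.8 -0.  -0.3 -0. ] 0.023462420938608498 [-0.30542358 -0.50377191 -3.78609649] [ 0.00844127 -0.07549584  0.01673626]
[37.04216365 10.7280589  -0.10314161]
```

View pics/w8.png

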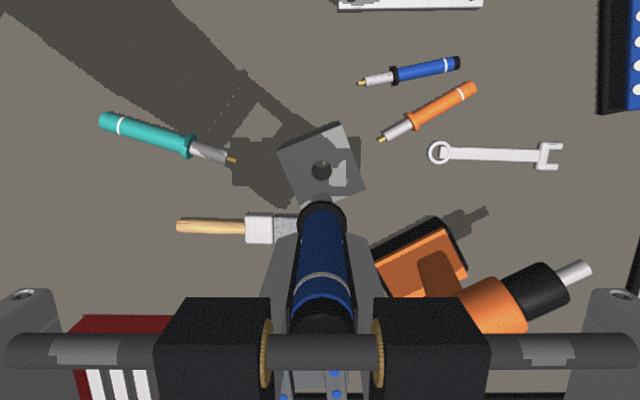

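View pics/s8.png

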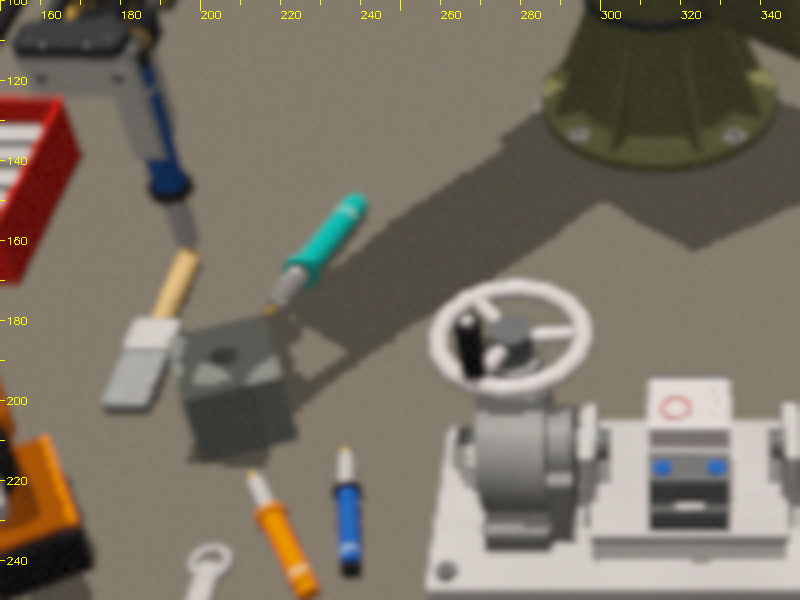

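move_arm(targets=[[[4, 0.5, -2], 0], [[8, 1, -4], 0], [[12, 1.5, -4], 0], [[16, 2.5, -4], 0], [[20, 4, -4], 0]])

```text
time: 14.45
tool_pos: [0.5072, -0.1361, 0.3242]
tool_rot: [-179.9, -0.0, 90.3]
ft_force: [0.8, -0.7, -1.8]
grip_width: 0.0237
```

Run:
```python
from h import *
s=observe();print(s['tool_pos'],s['tool_rot'],s['grip_width'],s['ft_force'],shift((.5736,.0334,.285)))
```

```text
[ 0.50718424 -0.13606781  0.3242269 ] [-1.79904638e+02 -3.18443792e-02  9.02579540e+01] 0.02368751839059506 [ 0.81836542 -0.73777145 -1.78533338] [16.9145257   6.72434051  3.92090521]
```

move_arm(targets=[[[4, 2, 0], 0], [[8, 4, 0], 0], [[12, 6, 0], 0], [[16, 6.7, 1], 0], [[17, 6.7, 3], 0]])

```text
time: 14.95
tool_pos: [0.5742, 0.0362, 0.2941]
tool_rot: [-180.0, -0.0, 90.5]
ft_force: [-0.8, -0.9, -2.8]
grip_width: 0.0236
```

move_arm(targets=[[[0, 0, 0.8], 0], [[0, 0, 0.8], 0], [[0, 0, 0.8], 0], [[0, 0, 0.8], 0]])

```text
time: 15.35
tool_pos: [0.5739, 0.0317, 0.2882]
tool_rot: [179.9, 0.0, 90.2]
ft_force: [0.2, 0.7, -1.8]
grip_width: 0.0232
```

Run:
```python
from h import *
s=observe();print(s['tool_pos'],s['tool_rot'],s['grip_width'],s['ft_force'],shift((.5736,.0334,.285)))
m=camera_model("wrist");im=capture("wrist");cv2.imwrite("pics/w9.png",im[:,:,::-1]);np.savez("w9.npz",**m)
t=capture("top");crop(t,240,150,380,260,5.5,"pics/t9.png");cv2.imwrite("pics/t9f.png",t[:,:,::-1])
crop(capture("scene"),240,100,380,240,5,"pics/s9.png")
```

```text
[0.57391873 0.03166756 0.28821808] [1.79929168e+02 3.06136625e-03 9.02083065e+01] 0.02318346636443561 [ 0.16931742  0.67559816 -1.84542374] [ 0.17337587 -0.0316407   0.32176003]
```

View pics/w9.png

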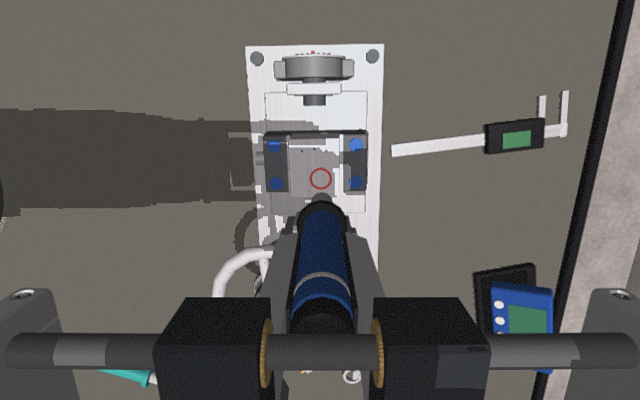

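View pics/s9.png

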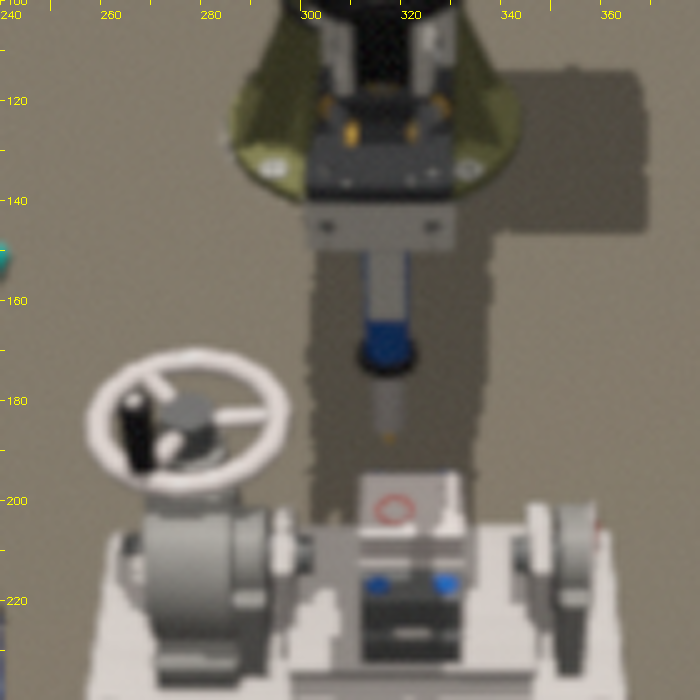

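Run:
```python
from h import *
np.set_printoptions(precision=4,suppress=True)
m=dict(np.load("w9.npz"));S=camera_model("scene")
print("ring w9",onz(m,(320.5,178),.1293))
tip=np.array([.5739,.0317,.2882-.1005])
print("tip pred",proj(S,tip),"seen 317.6 187.2; ring pred",proj(S,[.5736,.0334,.1293]),"seen 319 201.6")
print("collar bottom/top pred in wrist",proj(m,[.5739,.0317,.2882-.1005+.068]),proj(m,[.5739,.0317,.2882-.1005+.06]))
crop("pics/w9.png",270,150,370,330,3.3*1,"pics/w9c.png")
```

```text
ring w9 [0.5734 0.034  0.1293]
tip pred [[317.5008 187.2345]] seen 317.6 187.2; ring pred [[318.3377 201.4788]] seen 319 201.6
collar bottom/top pred in wrist [[320.8963 225.982 ]] [[320.9076 221.6842]]
```

View pics/w9c.png

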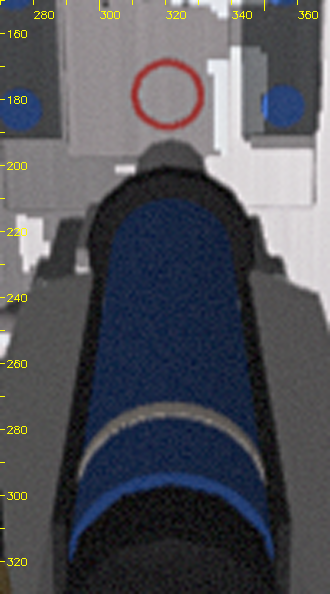

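move_arm(targets=[[[0.2, 0, 1.5], 0], [[0.2, 0, 3], 0], [[0.2, 0, 4.5], 0], [[0.2, 0, 5], 0], [[0.2, 0, 5], 0]])

```text
time: 16.0
tool_pos: [0.5736, 0.0345, 0.2372]
tool_rot: [-180.0, 0.0, 90.3]
ft_force: [-0.2, 0.8, -2.9]
grip_width: 0.0232
```

move_arm(targets=[[[0, 0, 0], 0], [[0, 0, 0], 0]])

```text
time: 16.2
tool_pos: [0.574, 0.0346, 0.2383]
tool_rot: [179.9, 0.0, 90.3]
ft_force: [-0.5, 0.2, -2.8]
grip_width: 0.0239
```

Run:
```python
from h import *
s=observe();print(s['tool_pos'],s['tool_rot'],s['grip_width'],s['ft_force'])
im=capture("wrist");cv2.imwrite("pics/w10.png",im[:,:,::-1]);np.savez("w10.npz",**camera_model("wrist"))
crop(capture("scene"),280,140,360,220,8,"pics/s10.png")
S=camera_model("scene");t=s['tool_pos'];print(proj(S,t-[0,0,.1005]))
```

```text
[0.57402032 0.03462127 0.23828354] [1.79919107e+02 1.55081461e-03 9.02869742e+01] 0.02393484343876107 [-0.47571003  0.23118435 -2.82816828]
[[318.71793665 199.57435332]]
```

View pics/s10.png

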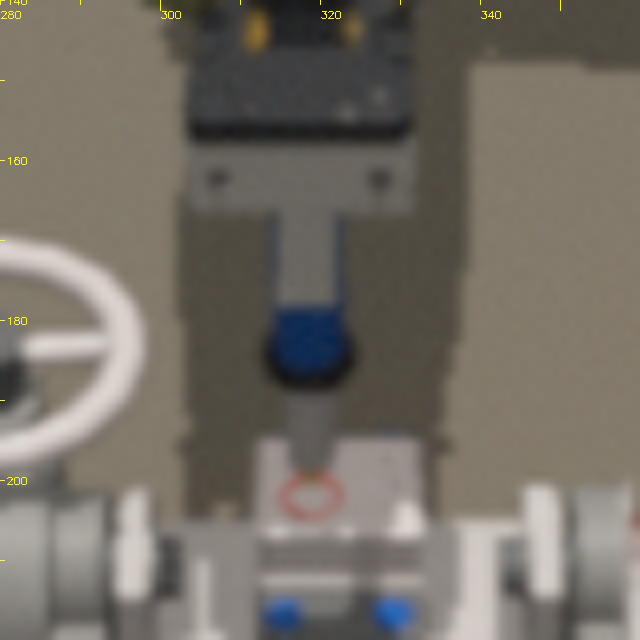

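View pics/w10.png

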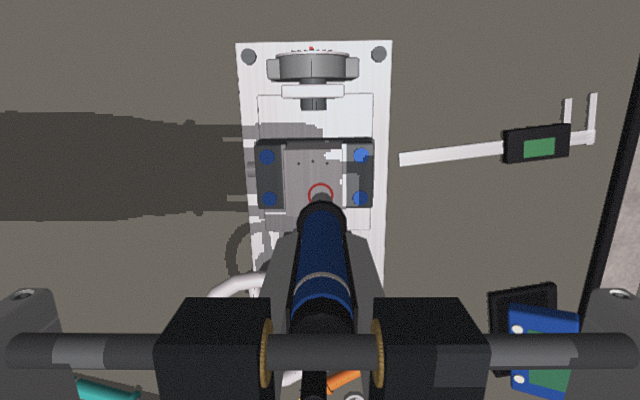

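move_arm(targets=[[[-0.05, 0, 0.3], 0], [[-0.05, 0, 0.6], 0], [[-0.05, 0, 0.8], 0], [[-0.05, 0, 0.9], 0], [[-0.05, 0, 0.9], 0]])

```text
time: 16.8
tool_pos: [0.5737, 0.0341, 0.2284]
tool_rot: [-180.0, 0.0, 90.3]
ft_force: [-1.2, 0.4, 0.5]
grip_width: 0.0236
```

move_arm(targets=[[[0, 0, 0.05], 0], [[0, 0, 0.1], 0], [[0, 0, 0.1], 0], [[0, 0, 0.1], 0]])

```text
time: 17.2
tool_pos: [0.5737, 0.0341, 0.2274]
tool_rot: [180.0, 0.0, 90.3]
ft_force: [-1.0, -1.1, 0.4]
grip_width: 0.0231
```

move_arm(targets=[[[0, 0, 0.05], 0], [[0, 0, 0.1], 0], [[0, 0, 0.15], 0], [[0, 0, 0.15], 0], [[0, 0, 0.15], 0]])

```text
time: 17.7
tool_pos: [0.5737, 0.0341, 0.2259]
tool_rot: [180.0, -0.0, 90.3]
ft_force: [-2.6, 0.4, 1.9]
grip_width: 0.0232
```

Run:
```python
from h import *
f=[]
for i in range(6):
    s=observe();f.append(s['ft_force'])
    im=capture("wrist")
print(s['tool_pos'],s['tool_rot'],np.mean(f,0),np.std(f,0))
cv2.imwrite("pics/w11.png",im[:,:,::-1])
crop(capture("scene"),280,140,360,220,8,"pics/s11.png")
crop("pics/w11.png",250,130,390,250,5.5,"pics/w11c.png")
```

```text
[0.57372499 0.03414817 0.22587425] [1.79997230e+02 1.08434503e-03 9.02877157e+01] [-1.73683342  0.12427121  2.22571338] [0.51362105 0.69077993 0.47298526]
```

View pics/s11.png

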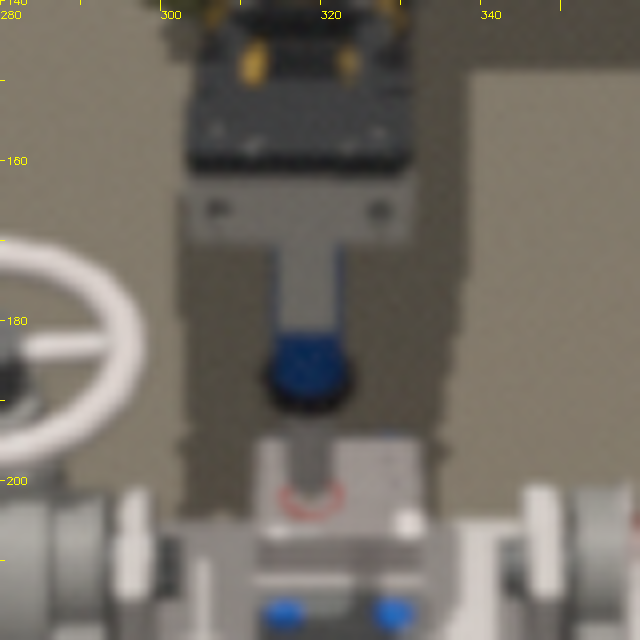

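View pics/w11c.png

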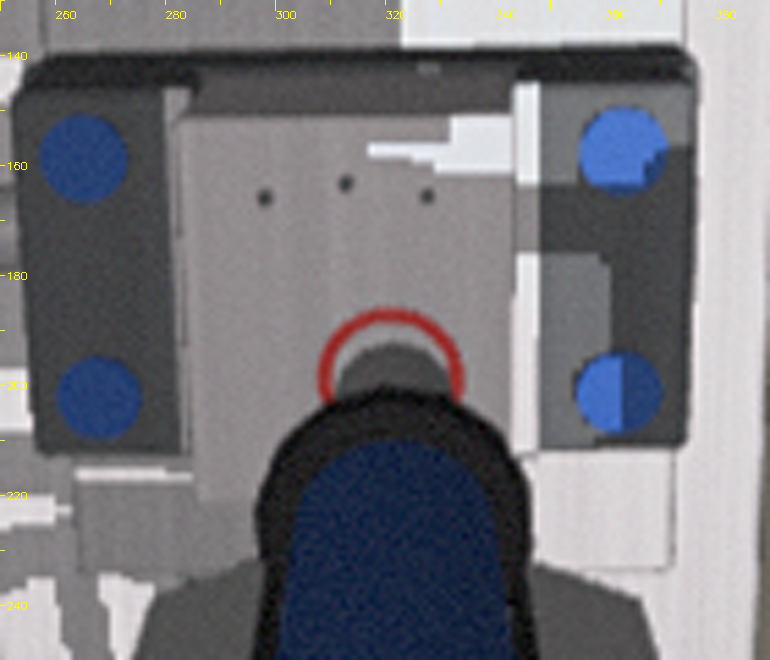

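Run:
```python
from h import *
S=camera_model("scene");m=camera_model("wrist");s=observe()
f=lambda c,X,o,k:((proj(c,X)-o)*k).round(0).tolist()
t=np.array([s['tool_pos'][0],s['tool_pos'][1],.129])
print("scene: barrel front lower edge",f(S,t+[.009,0,.008],[280,140],8),"ring",f(S,t+[0,0,0],[280,140],8),"ring front,back",f(S,t+[.011,0,0],[280,140],8),f(S,t+[-.011,0,0],[280,140],8))
print("wrist: ring far edge outer",f(m,t+[0,.011,0],[250,130],5.5),"left",f(m,t+[-.011,0,0],[250,130],5.5),"barrel far top edge",f(m,t+[0,.009,.055],[250,130],5.5),s['ft_force'])
```

```text
scene: barrel front lower edge [[308.0, 495.0]] ring [[309.0, 493.0]] ring front,back [[308.0, 514.0]] [[309.0, 471.0]]
wrist: ring far edge outer [[392.0, 303.0]] left [[319.0, 373.0]] barrel far top edge [[391.0, 432.0]] [-1.41556024 -0.55166651  2.69910254]
```

Run:
```python
from rig import *
print(job_done()); s=observe(); print(s['time'],s['tool_pos'],s['ft_force'],s['grip_width'])
```

```text
the job is handed in; nothing more can be done
None
the job is handed in; nothing more can be done
```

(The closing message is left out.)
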